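# Load the masking tape stand in order

## Robot

A 6-joint arm with a two-finger parallel gripper is mounted at the origin on a cart in front of the work surface, level with it; the furniture and walls round the work are solid. World frame = base frame: x ahead of the robot, y to its left, z up, the work surface at z = 0. Lengths are in m, angles in rad, forces in N, time in s.
With the tool pointing down it reaches from about 0.35 to 0.85 m from the base axis. Payload 8.1 kg.
Tool frame: the origin (TCP) lies on the mounting face of the last link; the fingertips stand 186 mm ahead of it and the grasp point (between the pads) lies 167 mm ahead of it (robot.finger_overhang is the distance from the TCP to the fingertips, in m); z points along the fingers, y is the line along which they close (so a half turn about z gives the same grasp; the last joint's range is limited). The gripper opens to 93 mm and grips with 3 to 60 N. Pads are 15 mm wide; open, the fingers measure 128 mm over their backs; the gripper's body (75 mm by 188 mm) begins 65 mm behind the grasp point.
Start: joints at [-1.431, 0.13, 1.488, -0, 1.523, -0.085], TCP at [0.134, -0.585, 0.405] pointing down, gripper open.
Joint ranges: [-2.96, 2.96], [-0.89, 2.26], [0.02, 2.5], [-1.34, 4.48], [0, 2.73], [-2.66, 2.66]. Speed limits (rad/s): [2.39, 2.39, 2.79, 3.14, 3.14, 3.14].

## Interface

Orientations are given as a rotation vector (axis times angle).
In Python, from plant import readout, read_camera, get_calibration, job, robot gives the robot as it stands.
- The arm moves only by the shell command python3 -m handwheel 'ROWS' [FORCE]. ROWS is JSON, a list of rows, each a list of 5 numbers: the shift along the world's x, y, z in cm, then the turn about the world's z in rad, then the closure, from 0 (fully open) to 1 (shut). In form: [[tx, ty, tz, spin, gripper], ...]. A call has 1 to 10 rows; each row shifts and turns the commanded pose from where the row before left it; what a row does not reach is not made up. A row lasts 1/8 s, in which the tool goes at most 62.5 mm and 10.7 degrees, less where a joint would pass 70% of its speed; a pose out of reach is approached as far as the arm can. A call is refused whole if a number of a shift passes 6.25 or a number of a turn 0.188, either way. A call with a gripper value outside its range is refused whole. The fingers move at their own pace and stop on an object; FORCE is the grip in N (left out, the last holds). Time passes only in rows, so rows that do not move let the fingers close. It gives the time, the measured TCP pose, the force, the opening and the grip force at its end, in the units of the state.
- readout.read_state(): the state, without advancing time (a new reading comes with each control period).
- read_camera(name): name is "scene" or "top" or "wrist"; returns the picture (384x512x3 uint8, red, green, blue); there is no depth.
- get_calibration(name): a dict with "fovy" (degrees; the focal length in pixels is half the picture's height over the tangent of half this angle, whatever the lens; pixels are square), "cx", "cy" (the principal point, pixels), "pose" (4x4, takes a point from camera to world coordinates). Camera axes: x right, y down, z forward; pixel columns grow to the right and rows downward; lengths in m; the calibration is good to about 2 mm. A picture is of the moment at which its call begins: read the wrist's pose just before it. get_calibration takes no time and is no camera call; for the wrist camera it gives the pose at the moment of the call.
- job.close_job(): hands the job in; it is judged then, once.
The state is a dict: "t": time; "q": joint angles; "dq": joint speeds; "joint_torque": joint torques, N m; "tool_pos": TCP position; "orientation": TCP orientation; "force": force on the tool from outside, world axes, zero at the start; "wrist_torque": the same for the moment, N m; "opening": finger opening in m; "gripper_force": force on a finger pad.
Only numpy, scipy, OpenCV 4.12 (cv2) and the standard library are available. Lean on these libraries where they do the work, as an engineer would, in place of code of your own. Each camera call takes 0.05 s, during which the arm holds its last target. There are 200 camera calls.

## Task

Load the tape stand for the next masking job: lay the wide cream roll on it first, then the thin yellow roll, then the blue roll, each flat over the spindle and centred on it to within about a centimetre, and close the stack with the red hold-down cap, its bore over the spindle tip and its disc lying flat on the blue roll. Leave the bottle, the metal flow cup and the tape measure where they stand.

Things in the scene. Friction and masses are not known exactly. Their poses are not given: they have to be found in the camera images.
- stand: Tape stand, fixed to the bench: round dark wooden base, diameter 124 mm, top 12 mm above the bench, with a central steel spindle, diameter 12 mm, tip 80 mm above the bench (last 6 mm tapered). A centred roll leaves about 32 mm free between spindle and rim: open the gripper only a little there. Origin: centre of the underside, on the spindle's axis; z up.
- tape_c: Loose masking tape roll lying flat, cream-white, the widest and highest: outside diameter 112 mm, hole diameter 80 mm (rim about 15 to 18 mm thick), 30 mm high, about 0.16 kg. Can be taken by the rim from above, one finger in the hole. Origin: centre of its underside; z up. On the stand its origin lies 12 mm above the stand's origin.
- tape_d: Loose masking tape roll lying flat, yellow-tan, the thinnest: outside diameter 100 mm, hole diameter 80 mm (rim about 10 to 13 mm thick), 15 mm high, about 0.07 kg. Can be taken by the rim from above, one finger in the hole. Origin: centre of its underside; z up. On the cream roll on the stand its origin lies 42 mm above the stand's origin.
- tape_b: Loose masking tape roll lying flat, blue: outside diameter 94 mm, hole diameter 80 mm (rim about 7 to 10 mm thick), 18 mm high, about 0.07 kg. Can be taken by the rim from above, one finger in the hole. Origin: centre of its underside; z up. On the yellow roll on the stand its origin lies 57 mm above the stand's origin.
- cap: Loose red plastic hold-down cap, disc down: disc diameter 104 mm, 10 mm thick, round grip knob of diameter 36 mm in the middle, from 10 to 40 mm high. Central blind bore from below, diameter 22 mm, 22 mm deep, fits loosely over the spindle tip. 0.09 kg. Grip the knob from above. Origin: centre of the disc's underside; z up; on the finished stack 75 mm above the stand's origin.
- hardener: Bystander: small brown dropper bottle with a black top, diameter 33 mm, 102 mm high, loose; leave it standing. Origin: centre of its underside.
- flow_cup: Bystander: aluminium flow cup, diameter 55 mm, 74 mm high, loose; leave it standing. Origin: centre of its underside.
- tape_measure: Bystander: black and yellow tape measure, 34 x 76 x 60 mm high, loose; leave it standing. Origin: centre of its underside.
Things that resemble listed ones, but are neither listed nor needed, are in the scene too. What is meant by the tape_b is not green, and is the larger of those in its own colour. Leave any green or orange look-alike of the tape_d alone.

How it is judged:
By the outcome, as a careful person would: the job done as asked, in the order asked, and still so for the second after the job is handed in, with the robot touching nothing.
It also fails if it takes over 99 s, if anything falls off the work surface, if the arm or the gripper's body presses on something with over 40 N, if the wrist force passes 120 N, or if a joint passes its speed limit or range.

## Working session

There is one attempt and no reset: what is moved stays moved. The work goes in short steps, Python scripts to look and compute and a shell command to move; the robot and the scene stay as the last step left them, time stands still between calls to the robot, and variables do not carry over. Pictures are saved under pics/ and viewed, at most 14 in all, crops included, and the job is handed in when it is done.

```bash
mkdir -p pics; ls; python3 - <<'E'
from plant import readout, read_camera, get_calibration
import cv2, numpy as np
for n in ["scene","top"]:
    c=get_calibration(n); print(n,c)
    cv2.imwrite(f"pics/{n}0.png",cv2.resize(read_camera(n)[:,:,::-1],(800,600),interpolation=cv2.INTER_CUBIC))
print(get_calibration("wrist")); print(readout.read_state())
E
```

```text
pics
scene {'fovy': 47.05092992682071, 'cx': 254.67961755200804, 'cy': 191.81947184012677, 'pose': array([[-0.83993002,  0.41607875, -0.34841933,  1.01331172],
       [ 0.54268178,  0.63951852, -0.54452966,  0.77459084],
       [-0.00374661, -0.64644764, -0.76294916,  1.05162253],
       [ 0.        ,  0.        ,  0.        ,  1.        ]])}
top {'fovy': 46.47494778683107, 'cx': 254.27348639657458, 'cy': 191.14411417369294, 'pose': array([[-1.09674918e-02, -9.85184354e-01,  1.71147604e-01,
         2.97190338e-01],
       [-9.99939817e-01,  1.07582165e-02, -2.15022139e-03,
         6.16009959e-02],
       [ 2.77121500e-04, -1.71160886e-01, -9.85243053e-01,
         1.35275194e+00],
       [ 0.00000000e+00,  0.00000000e+00,  0.00000000e+00,
         1.00000000e+00]])}
{'fovy': 63.726896420618885, 'cx': 256.2751959110508, 'cy': 187.098563945955, 'pose': array([[ 0.22316811, -0.94437624, -0.24155643,  0.19985072],
       [-0.97477759, -0.21675492, -0.05315974, -0.56879551],
       [-0.00215575,  0.24732735, -0.96892958,  0.38365542],
       [ 0.        ,  0.        ,  0.        ,  1.        ]])}
{'t': 0.1, 'q': array([-1.43139249e+00,  1.31082948e-01,  1.48915268e+00,  3.15023562e-06,
        1.52306784e+00, -8.53926874e-02]), 'dq': array([-8.12504827e-04, -2.89104681e-04, -3.58573805e-03, -4.56657598e-04,
       -1.23818950e-03,  2.48197870e-05]), 'joint_torque': array([-2.57375204e-04, -5.61343610e+01, -4.93100095e+01,  7.69166811e-02,
        2.90964375e-02, -5.04995853e-05]), 'tool_pos': array([ 0.13374159, -0.58468475,  0.40380345]), 'orientation': array([-3.12006963e+00, -3.52174471e-01,  6.75865842e-05]), 'force': array([-1.26239332, -0.74172328, -0.30095931]), 'wrist_torque': array([ 0.04265274,  0.01479973, -0.05469677]), 'gripper_force': 0.0, 'opening': 0.09317758172304016}
```

View pics/scene0.png

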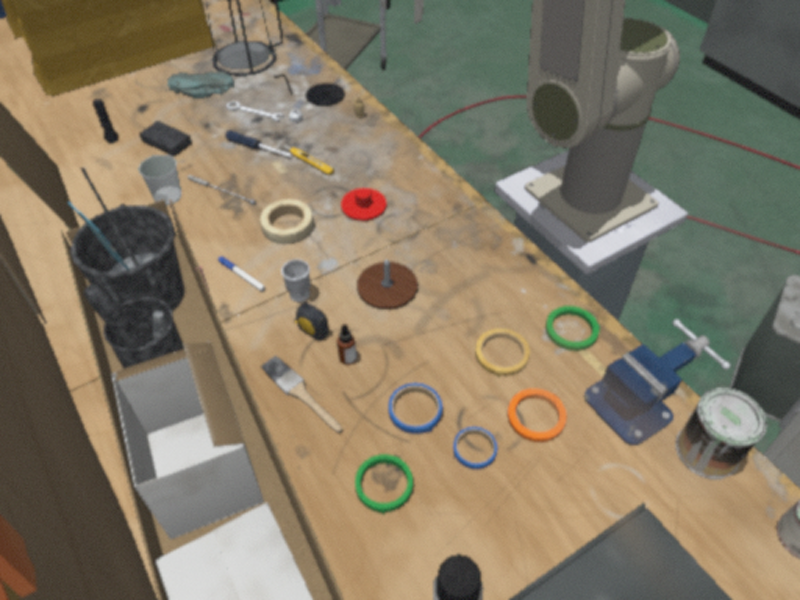

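View pics/top0.png

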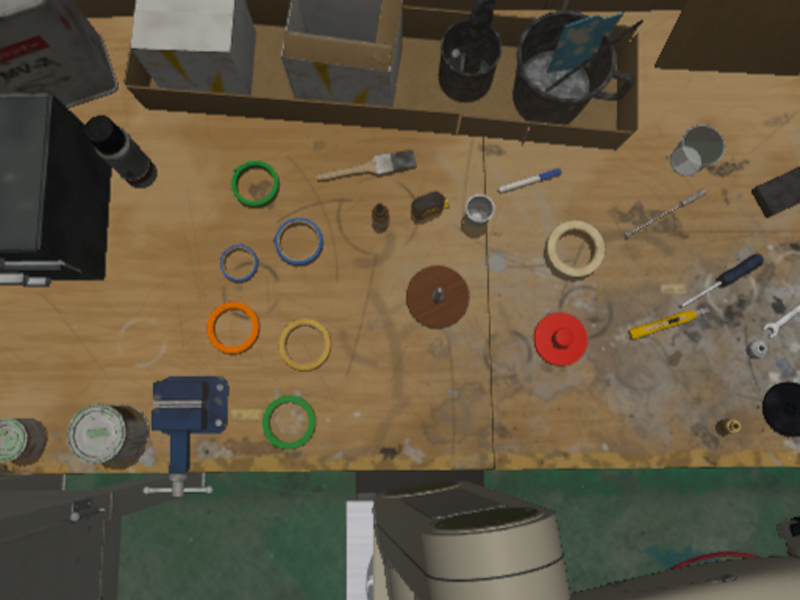

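Candidates, as pixels in the 800x600 top view:
- **Blue:** large ring (299,241) and small ring (239,262). I choose the large one.
- **Yellow:** (305,344). Its look-alikes are orange (233,328) and green (255,184) and (289,421).
- **Cream:** (575,249). **Cap:** (561,338). **Stand:** (438,297).
- **Bystanders:** bottle (380,217), tape measure (430,207), cup (479,209).

Next I measure in both views and check the choice in a crop.

```bash
cat > h.py <<'E'
from plant import readout, read_camera, get_calibration
import cv2, numpy as np
def ray(c,u,v):
    f=192/np.tan(np.radians(c["fovy"])/2); P=c["pose"]
    d=P[:3,:3]@np.array([(u-c["cx"])/f,(v-c["cy"])/f,1]); return P[:3,3],d/np.linalg.norm(d)
def onz(c,u,v,z):
    o,d=ray(c,u,v); return (o+d*(z-o[2])/d[2])
def proj(c,p):
    f=192/np.tan(np.radians(c["fovy"])/2); P=c["pose"]; q=P[:3,:3].T@(np.array(p)-P[:3,3])
    return np.array([c["cx"]+f*q[0]/q[2],c["cy"]+f*q[1]/q[2]])
def tri(*rs):
    A=sum(np.eye(3)-np.outer(d,d) for o,d in rs); b=sum((np.eye(3)-np.outer(d,d))@o for o,d in rs)
    return np.linalg.solve(A,b)
HSV=dict(cream=((15,25,120),(35,125,255)),yellow=((17,110,120),(28,230,255)),blue=((105,90,50),(125,255,255)),red=((0,200,120),(4,255,255)))
def blob(img,uv,col,r=28):
    "ellipse of the outer contour near uv"
    u,v=map(int,uv); u0,v0=max(u-r,0),max(v-r,0); cr=img[v0:v+r,u0:u+r]
    m=cv2.inRange(cv2.cvtColor(cr,cv2.COLOR_RGB2HSV),*map(np.array,HSV[col]))
    cs,_=cv2.findContours(m,cv2.RETR_EXTERNAL,cv2.CHAIN_APPROX_NONE)
    e=cv2.fitEllipse(cv2.convexHull(max(cs,key=len))); return (e[0][0]+u0,e[0][1]+v0),e[1]
E
python3 - <<'E'
from h import *
t,s=read_camera("top"),read_camera("scene"); ct,cs=get_calibration("top"),get_calibration("scene"); k=.64
pts=dict(cream=((575,249),(287,221),30),yellow=((305,344),(502,351),15),blue=((299,241),(416,407),18),red=((561,338),(364,205),10))
for n,(a,b,h) in pts.items():
    ea,eb=blob(t,np.array(a)*k,n),blob(s,np.array(b)*k,n)
    print(n,np.round(ea,1).tolist() if 0 else ea,eb,"tri",tri(ray(ct,*ea[0]),ray(cs,*eb[0])).round(4),"z=h",onz(ct,*ea[0],h/1000).round(4),"z=h/2",onz(ct,*ea[0],h/2000).round(4))
c=cv2.resize(t[90:290,120:400],(800,571),interpolation=cv2.INTER_CUBIC)
cv2.imwrite("pics/crop.png",c[:,:,::-1])
E
```

```text
cream ((366.7566337585449, 158.25675773620605), (63.07794189453125, 109.28128814697266)) ((181.03873443603516, 139.78985214233398), (66.1250991821289, 93.72344970703125)) tri [ 0.6274 -0.2869  0.0252] z=h [ 0.6247 -0.2845  0.03  ] z=h/2 [ 0.6285 -0.2884  0.015 ]Traceback (most recent call last):
  File "<stdin>", line 5, in <module>
  File "h.py", line 20, in blob
    e=cv2.fitEllipse(cv2.convexHull(max(cs,key=len))); return (e[0][0]+u0,e[0][1]+v0),e[1]
cv2.error: OpenCV(4.12.0) /io/opencv/modules/imgproc/src/shapedescr.cpp:361: error: (-201:Incorrect size of input array) There should be at least 5 points to fit the ellipse in function 'fitEllipseNoDirect'
```

```bash
python3 - <<'E'
from h import *
t,s=read_camera("top"),read_camera("scene"); k=.64
def mos(img,cs,r,fn):
    z=400/(2*r); ims=[]
    for (u,v) in cs:
        u,v=int(u*k),int(v*k); cr=cv2.resize(img[v-r:v+r,u-r:u+r],(400,300*0+400),interpolation=cv2.INTER_CUBIC)[:,:,::-1].copy()
        for i in range(0,400,100): cv2.line(cr,(i,0),(i,6),(0,0,0),1); cv2.line(cr,(0,i),(6,i),(0,0,0),1)
        print(fn,"origin",u-r,v-r,"scale",z); ims.append(cr)
    g=np.vstack([np.hstack(ims[:3]),np.hstack(ims[3:6])])
    cv2.imwrite(f"pics/{fn}.png",cv2.resize(g,(800,533),interpolation=cv2.INTER_AREA))
# cream yellow blue / red stand hardener
mos(t,[(575,249),(305,344),(299,241),(561,338),(438,297),(430,210)],25,"mt")
mos(s,[(287,221),(502,351),(416,407),(364,205),(388,280),(320,320)],25,"ms")
E
```

```text
mt origin 343 134 scale 8.0
mt origin 170 195 scale 8.0
mt origin 166 129 scale 8.0
mt origin 334 191 scale 8.0
mt origin 255 165 scale 8.0
mt origin 250 109 scale 8.0
ms origin 158 116 scale 8.0
ms origin 296 199 scale 8.0
ms origin 241 235 scale 8.0
ms origin 207 106 scale 8.0
ms origin 223 154 scale 8.0
ms origin 179 179 scale 8.0
```

View pics/mt.png

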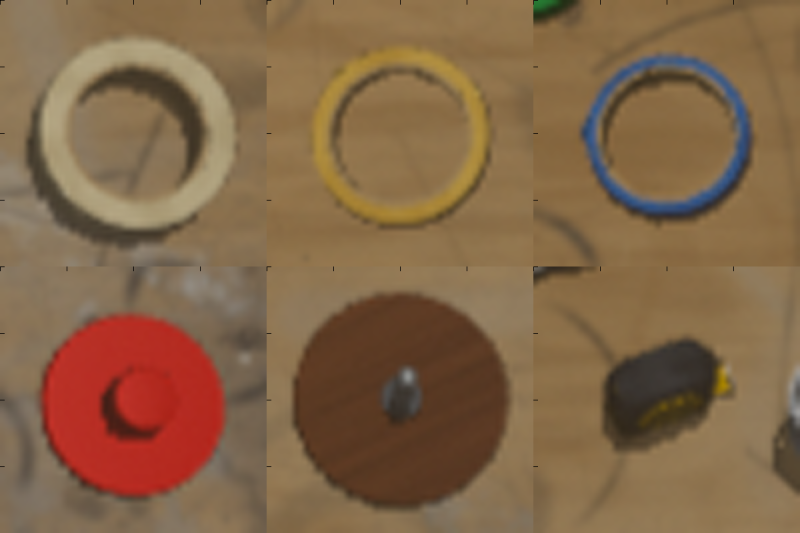

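View pics/ms.png

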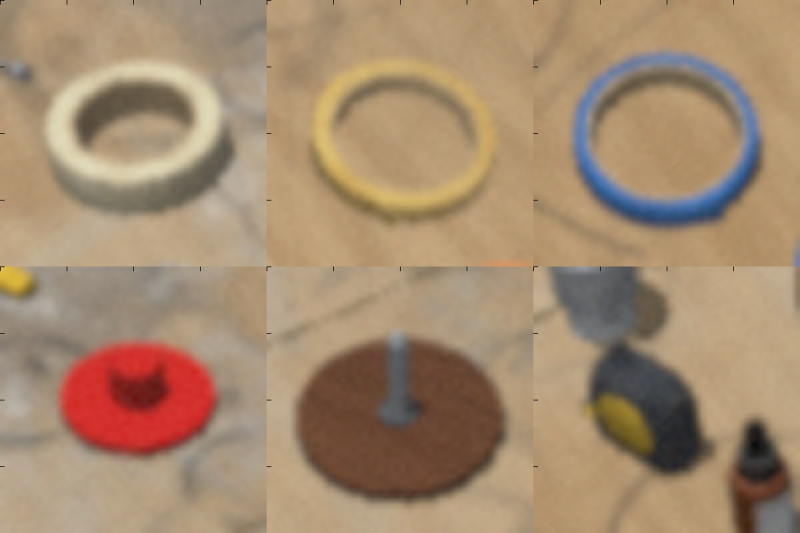

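The choices hold: blue (local 136,134, with a tape tab on its left), yellow, cream and cap are all unobstructed. I read the top-face centres in both mosaics and triangulate.

```bash
python3 - <<'E'
from h import *
ct,cs=get_calibration("top"),get_calibration("scene"); q=16/3
D=dict(cream=((343,134),(138,133.5),(158,116),(134.5,122),.03),yellow=((170,195),(134.8,135),(296,199),(137.8,134),.015),
blue=((166,129),(135.7,134.5),(241,235),(133.7,132),.018),cap=((334,191),(133,138.3),(207,106),(138.5,127.8),.01),
stand=((255,165),(134.8,132.8),(223,154),(133.8,146.8),.012),tip=((255,165),(140.3,108.3),(223,154),(131.3,69.3),.08))
for n,(a,b,c,d,h) in D.items():
    p=np.array(a)+np.array(b)/q-.5; r=np.array(c)+np.array(d)/q-.5
    print(n,"tri",tri(ray(ct,*p),ray(cs,*r)).round(4),"top",onz(ct,*p,h).round(4)[:2],"scene",onz(cs,*r,h).round(4)[:2])
for n,uv,h in (("bottle top",(380,207),.10),("meas",(430,203),.06),("cup",(479,203),.074)): print(n,onz(ct,*(np.array(uv)*.64),h).round(3))
E
```

```text
cream tri [ 0.6229 -0.2886  0.0294] top [ 0.6238 -0.2894] scene [ 0.6223 -0.2867]
yellow tri [0.4433 0.2396 0.0129] top [0.4442 0.2383] scene [0.4434 0.2418]
blue tri [0.6473 0.2532 0.0166] top [0.6479 0.2521] scene [0.6469 0.2549]
cap tri [ 0.4483 -0.2537  0.0106] top [ 0.4495 -0.2549] scene [ 0.4471 -0.2529]
stand tri [ 0.5338 -0.0182  0.0118] top [ 0.5346 -0.019 ] scene [ 0.5331 -0.0171]
tip tri [ 0.535  -0.0173  0.0799] top [ 0.5361 -0.0182] scene [ 0.5342 -0.016 ]
bottle top [0.688 0.089 0.1  ]
meas [ 0.708 -0.006  0.06 ]
cup [ 0.702 -0.099  0.074]
```

Heights agree with the text (29/13/17/11/12/80 mm) and positions agree to about 2 mm. Plan:
- **Cream:** rim on the +y side, closing along y, grasp at (0.623, -0.240).
- **Yellow:** rim on the -y side.
- **Blue:** rim on the -x side, to stay clear of the bottle.

```bash
python3 -m handwheel '[[2,1.4,0,-0.0225,0],[4,2.8,0,-0.0225,0],[4,2.8,0,-0.0225,0],[4,2.8,0,-0.0225,0],[4,2.8,0,-0.0225,0],[4,2.8,0,-0.0225,0],[4,2.8,0,-0.0225,0],[4,2.8,0,-0.0225,0],[4,2.8,0,-0.0225,0],[4,2.8,0,-0.0225,0]]' 30; python3 -m handwheel '[[4,2.8,0,0,0],[4,3,-3,0,0],[2.9,2.1,-4,0,0],[0,0,-4,0,0],[0,0,-3,0,0],[0,0,0,0,0],[0,0,0,0,0]]'
python3 - <<'E'
from h import *
print(readout.read_state()["tool_pos"],readout.read_state()["orientation"])
c=get_calibration("wrist"); im=read_camera("wrist"); print(proj(c,(.6229,-.288,.03)),proj(c,(.6229,-.24,.03)))
cv2.imwrite("pics/w1.png",im[:,:,::-1])
E
```

```text
t: 1.55
tool_pos: [0.5149, -0.3178, 0.4048]
orientation: [3.141, -0.001, 0.0]
force: [-0.4, -0.4, 0.5]
opening: 0.093
gripper_force: 0.0
t: 2.42
tool_pos: [0.6232, -0.2402, 0.2663]
orientation: [3.141, -0.001, 0.002]
force: [-0.2, -0.1, 0.4]
opening: 0.0932
gripper_force: 0.0
[ 0.62317137 -0.24024848  0.2662824 ] [ 3.14087918e+00 -6.44273383e-04  2.33245836e-03]
[322.24882639 204.6008754 ] [256.75061688 204.61389116]
```

View pics/w1.png

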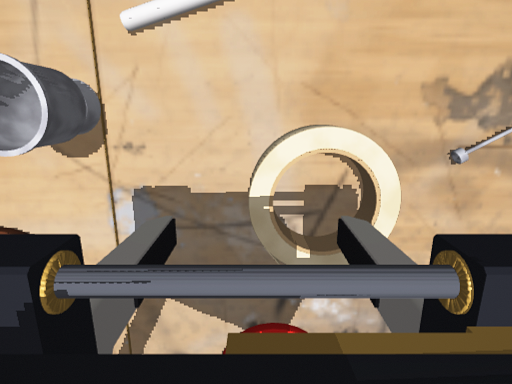

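The wrist view shows the cream ring centred at about (325,201), against a predicted (322,205). That is 2 mm further in +x and -y. I correct, descend and grip.

```bash
python3 -m handwheel '[[0.2,-0.2,-3,0,0],[0,0,-3,0,0],[0,0,-1.5,0,0],[0,0,0,0,0],[0,0,0,0,1],[0,0,0,0,1],[0,0,0,0,1],[0,0,0,0,1],[0,0,0,0,1],[0,0,0,0,1]]' 30;python3 -m handwheel '[[0,0,0,0,1],[0,0,0,0,1],[0,0,0,0,1],[0,0,1,0,1],[0,0,3,0,1],[0,0,4,0,1],[0,0,4,0,1],[0,0,2,0,1],[0,0,0,0,1]]'
```

```text
t: 3.72
tool_pos: [0.6247, -0.2419, 0.1897]
orientation: [-3.142, 0.0, 0.0]
force: [0.2, 1.1, -0.3]
opening: 0.0374
gripper_force: 0.0
t: 4.85
tool_pos: [0.6253, -0.2421, 0.3318]
orientation: [3.14, -0.0, 0.005]
force: [0.5, -0.0, -1.7]
opening: 0.018
gripper_force: 29.9
```

```bash
python3 -m handwheel '[[-0.7,2.1,0,0,1],[-1.4,4.2,0,0,1],[-1.4,4.2,0,0,1],[-1.4,4.2,0,0,1],[-1.4,4.2,0,0,1],[-1.4,4.2,0,0,1],[-1.4,4.2,0,0,1],[0,0,0,0,1],[0,0,0,0,1],[0,0,0,0,1]]'
python3 - <<'E'
from h import *
c=get_calibration("wrist"); s=readout.read_state(); im=read_camera("wrist"); print(s["tool_pos"])
g=s["tool_pos"]; zt=g[2]-.186-.005+.03
for p in ((g[0],g[1]-.048,zt),(.534,-.0175,.08),(.534,-.0175,.012)): print(proj(c,p))
cv2.imwrite("pics/w2.png",im[:,:,::-1])
E
```

```text
t: 6.1
tool_pos: [0.5339, 0.0301, 0.329]
orientation: [3.141, -0.002, -0.002]
force: [-0.3, -0.1, -1.0]
opening: 0.0178
gripper_force: 29.9
[0.53390014 0.03012935 0.32897162]
[354.39371359 248.8732364 ]
[318.868392   198.33245992]
[305.32894352 178.73681495]
```

View pics/w2.png

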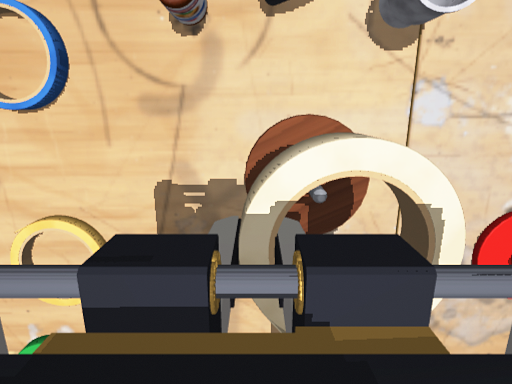

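```bash
python3 - <<'E'
from h import *
c=get_calibration("wrist"); g=readout.read_state()["tool_pos"]; zt=g[2]-.186-.004+.03
a=np.linspace(0,6.283,181)
def ext(cx,cy,r,z):
    P=np.array([proj(c,(cx+r*np.cos(t),cy+r*np.sin(t),z)) for t in a]); return P.min(0).round(1),P.max(0).round(1)
print("ring",ext(g[0],g[1]-.048,.056,zt),"hole",ext(g[0],g[1]-.048,.04,zt),"base",ext(.534,-.0175,.062,.012), ext(.537,-.0175,.062,.012))
E
```

```text
ring (array([241.4, 135. ]), array([470.3, 345.5])) hole (array([273.9, 170.1]), array([437. , 319.8])) base (array([242.4, 114.2]), array([368.4, 237.2])) (array([242.3, 110.9]), array([368.7, 234.5]))
```

The picture shows the spindle tip at (319,194), the base's top edge at row 114 and the ring at columns 240–466. All are within about 2 mm of the predictions, so I lower it.

```bash
python3 -m handwheel '[[0.1,0,-2,0,1],[0,0,-3,0,1],[0,0,-3,0,1],[0,0,-2.5,0,1],[0,0,-1.2,0,1],[0,0,-0.6,0,1],[0,0,-0.2,0,1],[0,0,0,0,1],[0,0,0,0,1]]'
```

```text
t: 7.28
tool_pos: [0.5352, 0.0311, 0.2056]
orientation: [3.141, -0.0, 0.002]
force: [-0.1, -0.7, -2.4]
opening: 0.0177
gripper_force: 29.9
```

```bash
python3 -m handwheel '[[0,0,-0.2,0,1],[0,0,-0.1,0,1],[0,0,-0.1,0,1],[0,0,0,0,1]]';python3 -m handwheel '[[0,0,0,0,0.68],[0,0,0,0,0.68],[0,0,0,0,0.68],[0,0,0,0,0.68]]'
```

```text
t: 7.78
tool_pos: [0.5348, 0.0311, 0.2016]
orientation: [3.142, -0.0, -0.0]
force: [-4.5, 1.1, 8.7]
opening: 0.0178
gripper_force: 29.9
t: 8.28
tool_pos: [0.5348, 0.0311, 0.2006]
orientation: [3.142, -0.0, -0.0]
force: [0.2, 0.1, 0.5]
opening: 0.0299
gripper_force: 0.0
```

```bash
python3 -m handwheel '[[0,0,2,0,0.68],[0,0,4,0,0.68],[0,0,4,0,0.68],[0,0,3,0,0],[-1.6,2.7,0,0,0],[-2,3.5,0,0,0],[-2,3.5,0,0,0],[-2,3.5,0,0,0],[-1.5,3,-2,0,0],[0,0,-3,0,0]]'; python3 -m handwheel '[[0,0,-1.5,0,0],[0,0,0,0,0],[0,0,0,0,0]]'
cat >> h.py <<'E'
def both(name,top_uv=(280,189),r=28):
    s=readout.read_state(); c=get_calibration("wrist"); w=read_camera("wrist"); t=read_camera("top"); u,v=top_uv
    cr=cv2.resize(t[v-r:v+r,u-r:u+r],(384,384),interpolation=cv2.INTER_CUBIC)
    o=np.hstack([w,cr]); cv2.imwrite(f"pics/{name}.png",cv2.resize(o,(800,343),interpolation=cv2.INTER_AREA)[:,:,::-1])
    k=800/896; k2=384/(2*r)*k; ct=get_calibration("top"); a=np.linspace(0,6.283,181)
    def ew(cx,cy,R,z): P=np.array([proj(c,(cx+R*np.cos(x),cy+R*np.sin(x),z)) for x in a])*k; return P.min(0).round(),P.max(0).round()
    def et(cx,cy,R,z): P=(np.array([proj(ct,(cx+R*np.cos(x),cy+R*np.sin(x),z)) for x in a])-[u-r-.5,v-r-.5])*k2+[512*k,0]; return P.min(0).round(),P.max(0).round()
    print(s["tool_pos"].round(4)); return s["tool_pos"],ew,et
E
python3 - <<'E'
from h import *
g,ew,et=both("w3")
print("yellow wrist",ew(.4442,.2383,.05,.015),"cream top",et(.5345,-.018,.056,.042),"base",et(.5345,-.018,.062,.012))
E
```

```text
t: 9.52
tool_pos: [0.4433, 0.1951, 0.2813]
orientation: [-3.14, -0.004, -0.004]
force: [0.0, -0.1, -1.2]
opening: 0.092
gripper_force: 0.0
t: 9.9
tool_pos: [0.4444, 0.1929, 0.2667]
orientation: [-3.141, 0.002, -0.002]
force: [-0.1, 0.3, 0.2]
opening: 0.0928
gripper_force: 0.0
[0.4444 0.1929 0.2667]
yellow wrist (array([120., 119.]), array([235., 229.])) cream top (array([517.,  54.]), array([747., 280.])) base (array([504.,  55.]), array([753., 301.]))
```

View pics/w3.png

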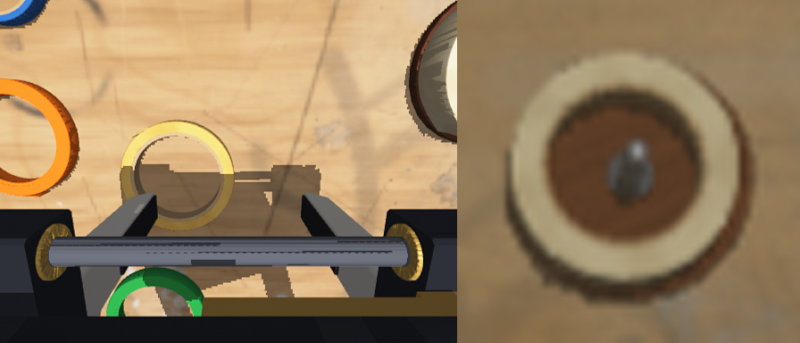

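The wrist view shows the yellow ring at columns 120–234, rows 119–230, exactly as predicted. The top crop shows the cream roll flat over the spindle, about 3 mm off towards +y and +1.5 mm in x, which is within tolerance. I grip the yellow roll.

```bash
python3 -m handwheel '[[0,0,-3,0,0],[0,0,-3,0,0],[0,0,-1.3,0,0],[0,0,-0.4,0,0],[0,0,0,0,0],[0,0,0,0,1],[0,0,0,0,1],[0,0,0,0,1],[0,0,0,0,1],[0,0,0,0,1]]' 25;python3 -m handwheel '[[0,0,0,0,1],[0,0,0,0,1],[0,0,0,0,1],[0,0,0,0,1]]';python3 -m handwheel '[[0,0,1,0,1],[0,0,3,0,1],[0,0,4,0,1],[0,0,4,0,1],[0,0,2,0,1],[0,0,0,0,1]]'
```

```text
t: 11.25
tool_pos: [0.4437, 0.1931, 0.1887]
orientation: [3.142, -0.0, -0.0]
force: [0.5, -0.4, 0.2]
opening: 0.0474
gripper_force: 0.0
t: 11.75
tool_pos: [0.4438, 0.1931, 0.1887]
orientation: [-3.142, 0.0, 0.0]
force: [-0.1, -0.3, 0.1]
opening: 0.0113
gripper_force: 24.3
t: 12.5
tool_pos: [0.4445, 0.1933, 0.3313]
orientation: [-3.14, 0.0, -0.007]
force: [0.3, -0.4, -0.7]
opening: 0.0112
gripper_force: 24.3
```

```bash
python3 -m handwheel '[[0.7,-1.9,0,0,1],[1.4,-3.9,0,0,1],[1.4,-4,0,0,1],[1.4,-4,0,0,1],[1.4,-4,0,0,1],[1.4,-4,0,0,1],[1.4,-3.7,0,0,1],[0,0,0,0,1],[0,0,0,0,1],[0,0,0,0,1]]'
python3 - <<'E'
from h import *
g,ew,et=both("w4"); z=g[2]-.1887+.015
print("yellow in hand",ew(g[0],g[1]+.0448,.05,z),"cream",ew(.535,-.0175,.056,.042),"tip",ew(.535,-.0175,.003,.08),"base",ew(.535,-.0175,.062,.012))
E
```

```text
t: 13.75
tool_pos: [0.5343, -0.0609, 0.3281]
orientation: [-3.141, -0.001, 0.002]
force: [-0.2, -0.2, -0.7]
opening: 0.0115
gripper_force: 24.3
[ 0.5343 -0.0609  0.3281]
yellow in hand (array([ 71., 129.]), array([239., 285.])) cream (array([130., 108.]), array([242., 218.])) tip (array([176., 173.]), array([183., 180.])) base (array([134., 101.]), array([247., 212.]))
```

View pics/w4.png

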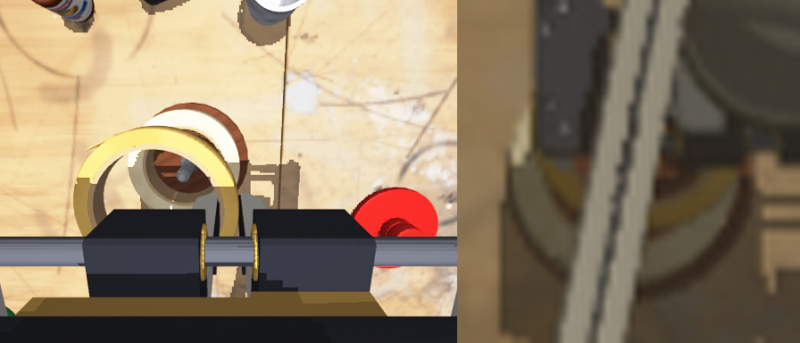

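The yellow roll in hand is at columns 74–239, top row 126, and the base's right and top edges are at (248,101). All are within about 2 mm, so I nudge 1 mm in -y and lower it.

```bash
python3 -m handwheel '[[0,-0.15,-2,0,1],[0,0,-3,0,1],[0,0,-2.5,0,1],[0,0,-1.2,0,1],[0,0,-0.5,0,1],[0,0,-0.2,0,1],[0,0,0,0,1],[0,0,0,0,1]]';python3 -m handwheel '[[0,0,-0.2,0,1],[0,0,-0.1,0,1],[0,0,0,0,1]]'
```

```text
t: 14.85
tool_pos: [0.5351, -0.0635, 0.2355]
orientation: [3.141, -0.0, 0.002]
force: [-0.5, -0.8, -0.7]
opening: 0.0114
gripper_force: 24.3
t: 15.22
tool_pos: [0.5347, -0.0634, 0.2316]
orientation: [-3.142, 0.0, 0.001]
force: [-0.0, -0.3, -0.7]
opening: 0.0114
gripper_force: 24.3
```

```bash
python3 -m handwheel '[[0,0,-0.1,0,1],[0,0,-0.1,0,1],[0,0,0,0,1]]';python3 -m handwheel '[[0,0,0,0,0.75],[0,0,0,0,0.75],[0,0,0,0,0.75],[0,0,0,0,0.75],[0,0,0,0,0.75]]'
```

```text
t: 15.6
tool_pos: [0.5349, -0.0635, 0.2306]
orientation: [3.141, -0.0, 0.0]
force: [-5.0, 0.8, 7.8]
opening: 0.0117
gripper_force: 24.4
t: 16.23
tool_pos: [0.5348, -0.0634, 0.2297]
orientation: [-3.142, 0.0, 0.0]
force: [0.9, 0.2, -0.1]
opening: 0.0233
gripper_force: 0.0
```

```bash
python3 -m handwheel '[[0,0,2,0,0.75],[0,0,4,0,0.75],[0,0,4,0,0.5],[0.5,2,0,0.1745,0],[0.8,3.7,0,0.1745,0],[0.8,3.7,0,0.1745,0],[0.8,3.7,0,0.1745,0],[0.8,3.7,0,0.1745,0],[0.8,3.7,0,0.1745,0],[0.8,3.7,0,0.1745,0]]'; python3 -m handwheel '[[0.8,3.7,0,0.1745,0],[0.8,3.6,-2,0.1745,0],[0,0,-3,0,0],[0,0,-1.5,0,0],[0,0,0,0,0],[0,0,0,0,0]]'
python3 - <<'E'
from h import *
print(readout.read_state()["orientation"])
g,ew,et=both("w5")
print("blue wrist",ew(.6479,.2521,.047,.018),"yellow top",et(.535,-.0175,.05,.057),"base",et(.535,-.0175,.062,.012))
E
```

```text
t: 17.48
tool_pos: [0.5879, 0.1798, 0.3297]
orientation: [2.569, 1.809, -0.0]
force: [0.8, 0.1, -0.3]
opening: 0.0925
gripper_force: 0.0
t: 18.23
tool_pos: [0.6043, 0.2512, 0.2661]
orientation: [2.223, 2.219, 0.002]
force: [0.5, -0.4, -0.5]
opening: 0.0933
gripper_force: 0.0
[2.22250691 2.21935815 0.00228573]
[0.6043 0.2512 0.2661]
blue wrist (array([225., 123.]), array([334., 228.])) yellow top (array([528.,  58.]), array([736., 263.])) base (array([503.,  54.]), array([752., 300.]))
```

View pics/w5.png

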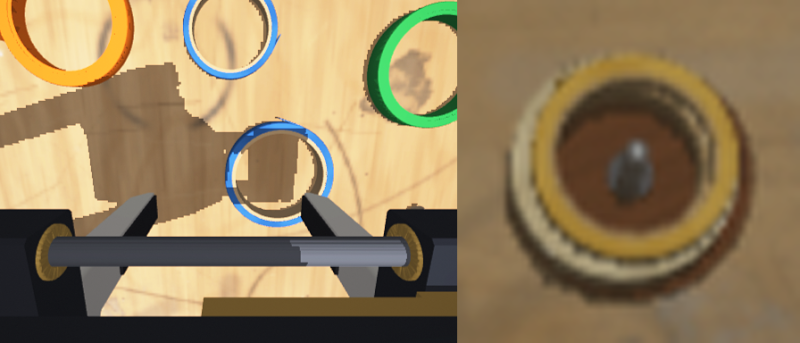

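The top crop shows the yellow roll at columns 532–740, rows 54–260, about 2–3 mm off axis. The wrist view shows the large blue ring at columns 225–334, rows 123–228, as predicted. I grip it.

```bash
python3 -m handwheel '[[0,0.1,-3,0,0],[0,0,-3,0,0],[0,0,-1.3,0,0],[0,0,-0.4,0,0],[0,0,0,0,0],[0,0,0,0,1],[0,0,0,0,1],[0,0,0,0,1],[0,0,0,0,1],[0,0,0,0,1]]' 25;python3 -m handwheel '[[0,0,0,0,1],[0,0,0,0,1],[0,0,0,0,1],[0,0,0,0,1]]';python3 -m handwheel '[[0,0,1,0,1],[0,0,3,0,1],[0,0,4,0,1],[0,0,4,0,1],[0,0,3,0,1],[0,0,0,0,1]]'
```

```text
t: 19.58
tool_pos: [0.6037, 0.2526, 0.1877]
orientation: [-2.222, -2.221, 0.0]
force: [0.3, -0.4, 0.3]
opening: 0.0479
gripper_force: 0.0
t: 20.08
tool_pos: [0.6038, 0.2526, 0.1878]
orientation: [-2.222, -2.221, -0.0]
force: [-0.4, -0.3, -0.7]
opening: 0.0086
gripper_force: 24.1
t: 20.82
tool_pos: [0.6048, 0.2529, 0.3422]
orientation: [2.22, 2.219, 0.01]
force: [0.1, -1.3, -1.6]
opening: 0.0089
gripper_force: 24.2
```

```bash
python3 -m handwheel '[[-0.8,-2,0,0,1],[-1.6,-3.8,0,0,1],[-1.7,-4.2,0,0,1],[-1.7,-4.2,0,0,1],[-1.7,-4.2,0,0,1],[-1.7,-4.2,0,0,1],[-1.7,-4.2,0,0,1],[-0.3,-0.2,0,0,1],[0,0,0,0,1],[0,0,0,0,1]]'
python3 - <<'E'
from h import *
g,ew,et=both("w6"); z=g[2]-.1878+.018
print("blue in hand",ew(g[0]+.043,g[1],.047,z),"yellow",ew(.535,-.0175,.05,.057),"tip",ew(.535,-.0175,.003,.08),"base",ew(.535,-.0175,.062,.012))
E
```

```text
t: 22.08
tool_pos: [0.492, -0.0165, 0.3373]
orientation: [-2.22, -2.222, 0.0]
force: [-0.4, 0.4, -0.5]
opening: 0.0088
gripper_force: 24.2
[ 0.492  -0.0165  0.3373]
blue in hand (array([223., 138.]), array([384., 287.])) yellow (array([222., 119.]), array([325., 218.])) tip (array([274., 174.]), array([281., 181.])) base (array([213., 104.]), array([322., 211.]))
```

View pics/w6.png

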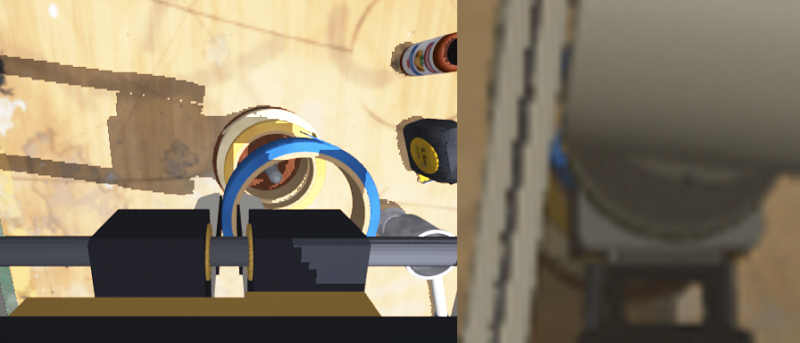

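The blue roll in hand is at columns 223–380, top row 138, and the tip is at about (278,174). Both match the predictions, so I lower it.

```bash
python3 -m handwheel '[[0,0,-2,0,1],[0,0,-3,0,1],[0,0,-2.3,0,1],[0,0,-1,0,1],[0,0,-0.4,0,1],[0,0,-0.2,0,1],[0,0,0,0,1],[0,0,0,0,1]]';python3 -m handwheel '[[0,0,-0.2,0,1],[0,0,-0.1,0,1],[0,0,0,0,1]]'
```

```text
t: 23.18
tool_pos: [0.4921, -0.0175, 0.2494]
orientation: [2.221, 2.22, 0.001]
force: [-0.2, -0.6, 0.0]
opening: 0.0086
gripper_force: 24.2
t: 23.55
tool_pos: [0.4917, -0.0174, 0.2456]
orientation: [-2.222, -2.221, 0.0]
force: [0.1, -0.1, -0.3]
opening: 0.009
gripper_force: 24.2
```

```bash
python3 -m handwheel '[[0,0,-0.1,0,1],[0,0,-0.1,0,1],[0,0,0,0,1]]';python3 -m handwheel '[[0,0,0,0,0.78],[0,0,0,0,0.78],[0,0,0,0,0.78],[0,0,0,0,0.78],[0,0,0,0,0.78]]'
```

```text
t: 23.92
tool_pos: [0.4919, -0.0174, 0.2446]
orientation: [2.222, 2.221, -0.0]
force: [-4.7, 0.6, 8.0]
opening: 0.009
gripper_force: 24.2
t: 24.55
tool_pos: [0.4918, -0.0174, 0.2437]
orientation: [-2.222, -2.221, 0.0]
force: [-0.1, 0.5, 0.1]
opening: 0.0204
gripper_force: 0.0
```

```bash
python3 -m handwheel '[[0,0,2,0,0.78],[0,0,4,0,0.78],[0,0,3,0,0.5],[-0.5,-2,0,0,0],[-0.7,-4,0,0,0],[-0.7,-4,0,0,0],[-0.8,-4.5,0,0,0],[-0.8,-4.5,0,0,0],[-0.7,-4.7,-2,0,0],[0,0,-3,0,0]]'; python3 -m handwheel '[[0,0,-1,0,0],[0,0,0,0,0],[0,0,0,0,0]]'
python3 - <<'E'
from h import *
g,ew,et=both("w7")
print("disc",ew(.4495,-.2549,.052,.01),"knob",ew(.4495,-.2549,.018,.04),"blue top",et(.535,-.0175,.047,.075),"yel",et(.535,-.0175,.05,.057))
E
```

```text
t: 25.8
tool_pos: [0.4495, -0.2577, 0.2845]
orientation: [2.223, 2.214, -0.0]
force: [-0.9, 1.3, -0.9]
opening: 0.0918
gripper_force: 0.0
t: 26.18
tool_pos: [0.4504, -0.2541, 0.275]
orientation: [2.22, 2.221, 0.001]
force: [0.3, -0.1, -0.8]
opening: 0.0928
gripper_force: 0.0
[ 0.4504 -0.2541  0.275 ]
disc (array([171., 117.]), array([284., 226.])) knob (array([206., 163.]), array([250., 205.])) blue top (array([535.,  56.]), array([733., 251.])) yel (array([528.,  58.]), array([736., 263.]))
```

View pics/w7.png

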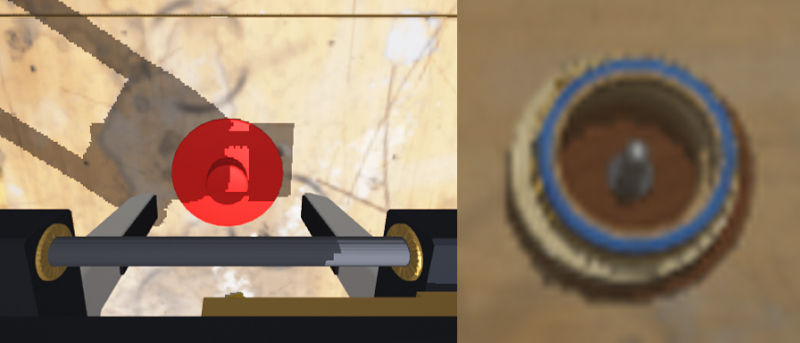

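The blue roll is at columns 538–738, rows 57–253, about 2 mm off axis and flat. The cap disc is at columns 171–284, rows 118–226, as predicted. I grip the knob.

```bash
python3 -m handwheel '[[0,-0.1,-3,0,0],[0,0,-3,0,0],[0,0,-1.2,0,0],[0,0,0,0,0],[0,0,0,0,1],[0,0,0,0,1],[0,0,0,0,1],[0,0,0,0,1],[0,0,0,0,1],[0,0,0,0,1]]' 25;python3 -m handwheel '[[0,0,0,0,1],[0,0,1,0,1],[0,0,3,0,1],[0,0,4,0,1],[0,0,4,0,1],[0,0,2.5,0,1],[0,0,0,0,1],[0,0,0,0,1]]'
```

```text
t: 27.52
tool_pos: [0.4497, -0.2554, 0.2017]
orientation: [-2.222, -2.221, 0.0]
force: [-0.3, -0.4, 0.0]
opening: 0.0375
gripper_force: 0.0
t: 28.52
tool_pos: [0.4494, -0.2552, 0.3456]
orientation: [-2.221, -2.22, 0.0]
force: [-0.6, 0.3, -1.8]
opening: 0.0357
gripper_force: 25.0
```

```bash
python3 -m handwheel '[[0.7,2,0,0,1],[1.4,3.7,0,0,1],[1.4,4,0,0,1],[1.4,4,0,0,1],[1.4,4,0,0,1],[1.4,4,0,0,1],[0.9,2,0,0,1],[0,0,0,0,1],[0,0,0,0,1],[0,0,0,0,1]]'
python3 - <<'E'
from h import *
g,ew,et=both("w8"); z=g[2]-.2017
print("disc",ew(g[0],g[1],.052,z+.01),"base",ew(.5355,-.018,.062,.012),"cream",ew(.5355,-.018,.056,.042))
E
```

```text
t: 29.78
tool_pos: [0.5354, -0.0193, 0.3462]
orientation: [-2.223, -2.219, 0.001]
force: [-0.5, -0.4, -0.5]
opening: 0.0356
gripper_force: 25.0
[ 0.5354 -0.0193  0.3462]
disc (array([151., 125.]), array([308., 272.])) base (array([176., 102.]), array([283., 206.])) cream (array([177., 109.]), array([283., 212.]))
```

View pics/w8.png

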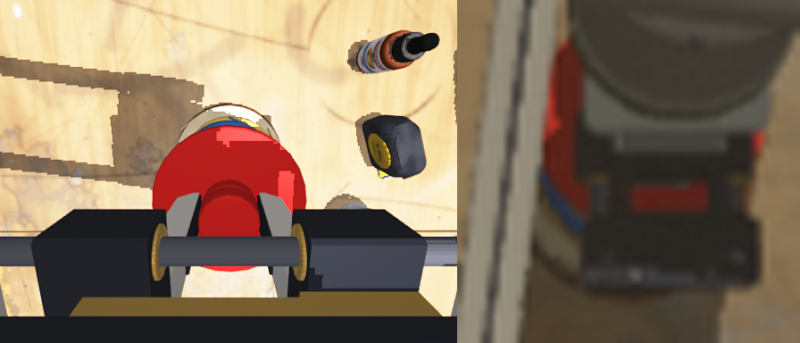

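The disc in hand is at columns 152–305, top row 125, and the base's top edge is at row 102. It is centred within about 1–2 mm, so I lower it gently.

```bash
python3 -m handwheel '[[0,0.1,-2,0,1],[0,0,-2,0,1],[0,0,-1.3,0,1],[0,0,-0.6,0,1],[0,0,-0.3,0,1],[0,0,0,0,1],[0,0,0,0,1]]';python3 -m handwheel '[[0,0,-0.2,0,1],[0,0,-0.2,0,1],[0,0,-0.1,0,1],[0,0,-0.1,0,1],[0,0,0,0,1]]'
```

```text
t: 30.75
tool_pos: [0.5361, -0.0174, 0.2854]
orientation: [2.221, 2.22, 0.001]
force: [0.3, -0.1, -0.6]
opening: 0.0353
gripper_force: 25.0
t: 31.38
tool_pos: [0.5357, -0.0174, 0.2786]
orientation: [-2.222, -2.221, 0.0]
force: [-0.5, 0.1, -0.6]
opening: 0.0353
gripper_force: 25.0
```

```bash
python3 -m handwheel '[[0,0,-0.1,0,1],[0,0,-0.1,0,1],[0,0,-0.05,0,1],[0,0,0,0,1]]';python3 -m handwheel '[[0,0,0,0,0.4],[0,0,0,0,0.4],[0,0,0,0,0.4],[0,0,0,0,0.4],[0,0,0,0,0.4]]'; python3 -m handwheel '[[0,0,1,0,0.3],[0,0,3,0,0.3],[0,0,4,0,0.3],[0,0,4,0,0.3],[0,-4,0,0,0],[0,-4,0,0,0],[0,-4,0,0,0],[0,-4,0,0,0],[0,-4,0,0,0],[0,0,0,0,0]]'
python3 - <<'E'
from h import *
g,ew,et=both("w9"); s=read_camera("scene")[130:226,190:318]
cv2.imwrite("pics/s9.png",cv2.resize(s[:,:,::-1],(512,384),interpolation=cv2.INTER_CUBIC))
w=cv2.imread("pics/w9.png")[:,457:]; cv2.imwrite("pics/f.png",np.hstack([w,cv2.resize(cv2.imread("pics/s9.png"),(457,343))]))
print("disc",[x-[457,0] for x in et(.5355,-.018,.052,.085)],"knob",[x-[457,0] for x in et(.5355,-.018,.018,.115)])
E
```

```text
t: 31.88
tool_pos: [0.5358, -0.0174, 0.2767]
orientation: [2.222, 2.221, 0.0]
force: [-3.5, 0.7, 4.9]
opening: 0.0357
gripper_force: 25.0
t: 32.5
tool_pos: [0.5358, -0.0174, 0.2762]
orientation: [2.222, 2.221, 0.0]
force: [-0.9, -0.2, -0.1]
opening: 0.0559
gripper_force: 0.0
t: 33.75
tool_pos: [0.5354, -0.2199, 0.3969]
orientation: [2.225, 2.217, -0.001]
force: [-0.6, 1.1, -0.1]
opening: 0.0931
gripper_force: 0.0
[ 0.5354 -0.2199  0.3969]
disc [array([69., 40.]), array([290., 257.])] knob [array([144.,  98.]), array([223., 174.])]
```

View pics/f.png

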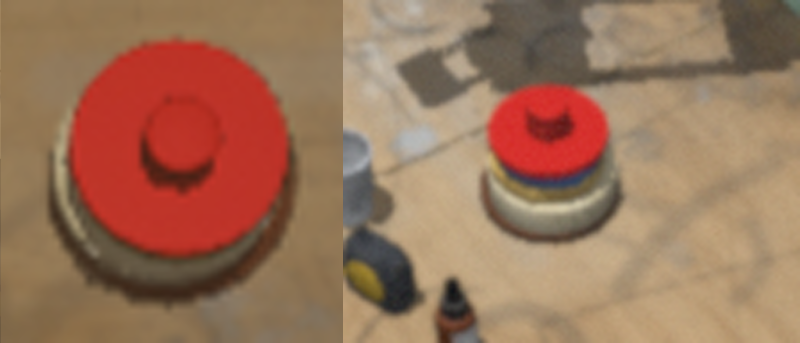

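The cap disc is at columns 70–290, rows 40–256, against a predicted 69–290, 40–257, so it lies flat and centred at its final height. The stack order is right, the bystanders are standing, and nothing touches the robot.

```bash
python3 -c "
from plant import job
print(job.close_job())"
```

```text
the job is handed in; nothing more can be done
None
```

The stand is loaded with the cream, yellow and blue rolls and the red cap, each centred within about 3 mm and flat in the last pictures; the bystanders were not touched, and the job was handed in at about 34 s with no verdict shown.

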